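# Set a depth stop three notches clear of a heat sink

### The arm

A 7-joint arm with a two-finger parallel gripper is mounted at the origin on a cart in front of the work surface, level with it; the furniture and walls round the work are solid. World frame = base frame: x ahead of the robot, y to its left, z up, the work surface at z = 0. Lengths are in m, angles in rad, forces in N, time in s.
With the tool pointing down it reaches from about 0.425 to 0.925 m from the base axis. Payload 6.8 kg.
Tool frame: the origin (TCP) lies at the very end of the fingers, on their centre line; the grasp point (between the pads) lies 19 mm behind it; z points along the fingers, y is the line along which they close (so a half turn about z gives the same grasp; the last joint's range is limited). The gripper opens to 85 mm and grips with 20 to 120 N. Pads are 22 mm wide; open, the fingers measure 114 mm over their backs; the gripper's body (76 mm by 85 mm) begins 54 mm behind the grasp point. The pads swing forward as they close: fully open they stand 13 mm farther back than shut.
Start: joints at [1.131, 0.477, 0.022, 1.555, -0.011, 1.109, -0.083], TCP at [0.22, -0.638, 0.231] pointing down, gripper open.
Joint ranges: [-2.96, 2.96], [-0.34, 2.1], [-1.41, 1.46], [0.24, 2.44], [-1.37, 4.51], [0.17, 1.92], [-2.96, 2.96]. Speed limits (rad/s): [2.39, 2.39, 3.14, 3.14, 3.14, 3.14, 3.14].

### API

Orientations are given as a unit quaternion [w, x, y, z].
In Python, from station import bot gives the robot as it stands.
- The arm moves only by the tool apply_moves, never from a script. Its argument "deltas" is a list of rows, each a list of 3 entries, a list of its own where there are three numbers: the closure, from 0 (fully open) to 1 (shut), then the shift along the tool's x, y, z in units of 0.2 m (1.0 is 0.2 m), then the turn about the tool's z in units of 2 pi rad (1.0 is 2 pi rad). A call has 1 to 12 rows; each row is the pose to reach, as a shift and turn from the pose commanded when the call began, along the tool's axes at that moment, turning the shorter way round; what a row does not reach only later rows make up. A row lasts 1/10 s, in which the tool goes at most 50 mm and 8.59 degrees, less where a joint would pass 70% of its speed; a pose out of reach is approached as far as the arm can. A call with a number of a shift or a turn outside -1 to 1 is refused whole. A call with a gripper value outside its range is refused whole. The fingers move at their own pace and stop on an object; "squeeze" is the grip in N (left out, the last holds). Time passes only in rows, so rows that repeat a pose let the fingers close. It gives the time, the measured TCP pose, the force, the opening and the grip force at its end, in the units of the state.
- bot.get_obs(): the state, without advancing time (a new reading comes with each control period).
- bot.read_camera(name): name is "scene" or "side" or "wrist"; returns a dict with "color" (480x640x3 uint8, red, green, blue), "intrinsics" (3x3 intrinsics, pixels), "k1" (the pictures are not rectified: a ray, as slopes to the right and down, at radius r is drawn at 1 + k1 r^2 times it, then the intrinsics apply), "pose" (4x4, takes a point from camera to world coordinates); the wrist camera has in their place "hand_eye" (4x4, takes a point from camera to tool coordinates, whose origin is the TCP and whose axes are the flange's). Camera axes: x right, y down, z forward; pixel columns grow to the right and rows downward; lengths in m; the calibration is good to about 2 mm. A picture is of the moment at which its call begins: read the wrist's pose just before it. There is no depth.
- bot.hand_in(): hands the job in; it is judged then, once.
Trained networks look in a picture, given as the dict that the camera call returned (one of the last four; its "shot" number tells which), for a name from the list of things; names that differ only in an ending like _2 or _b are one class to them, and where a whole thing is asked for, a point or a joint stands for the part that bears it (a point fixed in the world has none). Each returns a list of dicts, best first, with "confidence" (0 to 1); they miss things now and then, are a little off and sometimes report something else, mostly with a low value. They report only what shows in the picture. A call takes as long as a camera call. They do not tell look-alikes from the thing itself.
- bot.look_for(picture, target): "point" ([x, y, z] in m, in world coordinates, good to about 4 mm: the middle of the surface that is visible of it).
The state is a dict: "t": time; "q": joint angles; "joint_vel": joint speeds; "joint_torque": joint torques, N m; "eef_pos": TCP position; "tool_rot": TCP orientation; "contact_force": force on the tool from outside, world axes, zero at the start; "torque": the same for the moment, N m; "gripper_width": opening from 0.0 (shut) to 1.0 (fully open); "grasp_force": force on a finger pad.
Only numpy, scipy, OpenCV 4.12 (cv2) and the standard library are available. Lean on these libraries where they do the work, as an engineer would, in place of code of your own. Each camera call takes 0.05 s, during which the arm holds its last target. There are 200 camera calls.

### The job

Carry the blue depth stop by its grey column (not by the ring) and set it across the two walls of the aluminium chassis, lips outside the walls and probe above the middle of the heat sink. Then turn its black ring clockwise until the probe lightly touches the heat sink, back the ring off three notches (a quarter turn) and let go, leaving the stop seated there. Do not press hard on the heat sink, and leave the other things on the bench where they are.

Things in the scene. Friction and masses are not known exactly. Their poses are not given: they have to be found in the camera images.
- depth_stop: Loose blue bridge, 0.5 kg; origin level with the bottoms of its 2 end lips, z up. Beam along y 112 long, 50 wide, from z 12 to 26. Lips have inner faces at y = +-48. Carry it by the grey column, 48 x 48, z 26 to 62, fingers passing outside the black ring above it (40 across, z 70 to 98, its top). The probe comes out under the beam's middle. Either way round fits.
- ring_center (a point): Centre of the black ring, 84 above the depth stop's origin: 40 across, 28 high, 12 ribs 30 degrees apart, one notch each (no click). Turned clockwise seen from above it lowers the probe 30 mm a turn, 2.5 a notch; friction 0.06 N m; it stays where left and keeps its height. After touch, more turning lifts the stop: the hand is pushed up 1 to 3 N, or lifted some 0.3 mm, by 0.1 to 0.2 rad past touch.
- ring: The black ring; origin at its centre, on its axis; z up; a white mark on its rim and top points along its own -x, so its yaw shows its angle: at the start within 0.4 rad of the depth stop's. Where the probe touches differs each time, 1.2 to 3.4 rad of clockwise turning from the start. One notch is 0.524 rad, three are 1.571 rad.
- probe: Steel rod with a 13 mm brass foot, below the beam; moves down along the depth stop's z as the ring turns.
- probe_tip (a point): Centre of the flat underside of the probe's brass foot, on the depth stop's z axis; 5 mm above the depth stop's origin at ring angle 0, lower by 4.775 mm per rad.
- chassis: Fixed aluminium trough; origin at the centre of its underside, on the bench, z up. Two upright walls run along its x, 120 long, 5 thick, outer faces at y = +-45, tops 60 up; open ends and top. When seated, the depth stop's beam rests on the wall tops, its origin 48 above the bench, its y along the chassis's y.
- heat_sink: Finned aluminium heat sink fixed inside the chassis on a black block: 45 along its x, 60 along its y (which lies along the chassis's x), 26 high; origin at the centre of its underside; its top acts as a flat face. Its height differs each time: top 15 to 21 below the wall tops. It lies up to 15 off the chassis's middle along the walls.
- white_tub: Loose open white tub, 75 mm across, 62 mm high; origin under its centre. Leave alone.
- red_cup: Loose red cup, 70 mm across, 78 mm high; origin under its centre. Leave alone.
- glue_bottle: Loose small grey bottle, 38 mm across, 60 mm high; origin under its centre. Leave alone.
- solder_spool: Loose spool of solder, 62 x 101 x 36 mm; origin under its centre. Leave alone.
- parts_carton: Loose small carton, 45 x 62 x 40 mm; origin under its centre. Leave alone.
Not all that is in view belongs to the job. Leave any purple look-alike of the depth_stop alone.

How it is judged:
By the outcome, as a careful person would: the job done as asked, in the order asked, and still so for the second after the job is handed in, with the robot touching nothing.
It also fails if it takes over 61 s, if anything falls off the work surface, if the arm or the gripper's body presses on something with over 40 N, if the wrist force passes 120 N, or if a joint passes its speed limit or range.

## Working session

There is one attempt and no reset: what is moved stays moved. The work goes in short steps, Python scripts to look and compute and a tool call to move; the robot and the scene stay as the last step left them, time stands still between calls to the robot, and variables do not carry over. Pictures are saved under pics/ and viewed, at most 10 in all, crops included, and the job is handed in when it is done.

Besides the shell and the picture viewer there is one more tool, called after "Call:" as name(argument=value, ...) on one line, values as JSON. apply_moves: Moves the arm, as the interface text tells. Its arguments: {"type":"object","properties":{"deltas":{"type":"array","items":{"type":"array"}},"squeeze":{"type":"number"}},"required":["deltas"]}

```bash
mkdir -p pics
cat > h.py <<'E'
import numpy as np,cv2
from scipy.spatial.transform import Rotation as R
from station import bot
def T():
    o=bot.get_obs();M=np.eye(4);q=o["tool_rot"];M[:3,:3]=R.from_quat([q[1],q[2],q[3],q[0]]).as_matrix();M[:3,3]=o["eef_pos"];return M
def shot(name,save=None):
    M=T();p=bot.read_camera(name)
    p["P"]=np.array(p["pose"]) if "pose" in p else M@np.array(p["hand_eye"])
    if save: cv2.imwrite("pics/"+save,cv2.cvtColor(p["color"],cv2.COLOR_RGB2BGR))
    return p
def onz(p,uv,z):
    K=np.array(p["intrinsics"]);d=np.array([(uv[0]-K[0,2])/K[0,0],(uv[1]-K[1,2])/K[1,1]]);s=d.copy()
    for _ in range(20): s=d/(1+p["k1"]*(s@s))
    r=p["P"][:3,:3]@np.array([s[0],s[1],1]);c=p["P"][:3,3];return c+r*(z-c[2])/r[2]
def proj(p,X):
    K=np.array(p["intrinsics"]);c=p["P"][:3,:3].T@(np.array(X)-p["P"][:3,3]);s=c[:2]/c[2];s=s*(1+p["k1"]*(s@s));return K[:2,:2]@s+K[:2,2]
E
python3 - <<'E'
from h import *
np.set_printoptions(precision=4,suppress=True)
o=bot.get_obs();print(o);print(T())
for n in("scene","side"):
    p=shot(n,n+"0.png");print(n,p["P"],p["intrinsics"])
    for t in("depth_stop","ring","chassis","heat_sink","probe","white_tub","red_cup","glue_bottle","solder_spool","parts_carton"):
        for d in bot.look_for(p,t)[:2]: print(t,np.array(d["point"]),round(d["confidence"],2),proj(p,d["point"]))
E
```

```text
{'t': 0.0, 'q': array([ 1.1309,  0.4778,  0.0223,  1.5565, -0.0115,  1.1093, -0.0831]), 'joint_vel': array([-0.0007,  0.0002, -0.0001, -0.0007,  0.0016, -0.0003,  0.0012]), 'joint_torque': array([ -0.0003, -59.6444,   1.6076, -28.1198,   0.0123,   0.0093,
         0.    ]), 'eef_pos': array([ 0.2197, -0.6376,  0.2303]), 'tool_rot': array([-0.0009,  0.9863,  0.1652, -0.0002]), 'contact_force': array([-0.5074,  0.9112, -0.4551]), 'torque': array([-0.0443, -0.0052,  0.0575]), 'grasp_force': 0.0, 'gripper_width': 1.0017375270227575}
[[ 0.9454  0.3258 -0.0007  0.2197]
 [ 0.3258 -0.9454  0.0017 -0.6376]
 [-0.0001 -0.0018 -1.      0.2303]
 [ 0.      0.      0.      1.    ]]
scene [[-0.5923 -0.5213  0.6143 -0.2282]
 [-0.8055  0.4005 -0.4368  0.4415]
 [-0.0183 -0.7536 -0.6571  0.9084]
 [ 0.      0.      0.      1.    ]] [[591.8877   0.     326.0923]
 [  0.     591.8877 237.2407]
 [  0.       0.       1.    ]]
depth_stop [0.4736 0.1435 0.0328] 0.97 [243.2702 327.8409]
depth_stop [0.3436 0.0954 0.0436] 0.69 [301.8017 355.6662]
ring [0.479  0.1375 0.0979] 0.91 [240.6562 301.8345]
ring [0.3484 0.
[... 702 characters left out ...]
      0.      1.    ]] [[530.1212   0.     327.5944]
 [  0.     530.1212 249.397 ]
 [  0.       0.       1.    ]]
depth_stop [0.3567 0.0617 0.0333] 0.69 [233.6171 256.2138]
ring [0.4784 0.1228 0.0949] 0.71 [266.5161 217.7522]
ring [0.3523 0.0607 0.0906] 0.61 [230.2891 236.3247]
chassis [ 0.5894 -0.1903  0.046 ] 0.81 [362.5073 270.2674]
heat_sink [ 0.5605 -0.1364  0.0422] 0.54 [340.5646 265.5673]
white_tub [ 0.7011 -0.1388  0.0456] 0.71 [388.7333 252.4442]
red_cup [ 0.7021 -0.2775  0.0513] 0.58 [423.0858 272.0548]
red_cup [ 0.5605 -0.1397  0.0431] 0.2 [341.25   265.7654]
solder_spool [ 0.4919 -0.393   0.0273] 0.86 [375.1966 329.3873]
parts_carton [0.6604 0.0056 0.0303] 0.8 [345.9814 241.1304]
```

View pics/scene0.png

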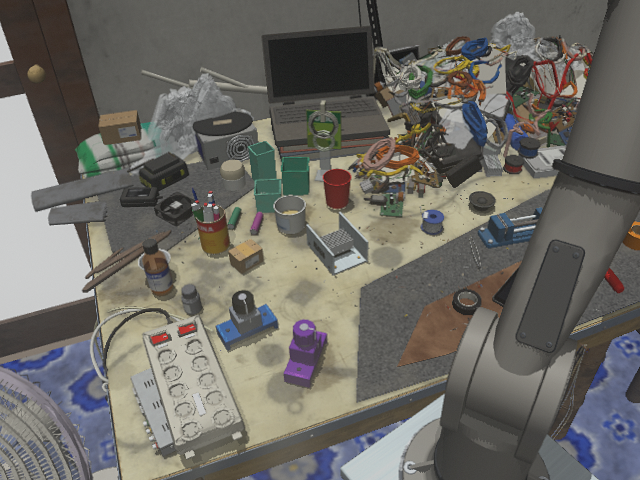

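View pics/side0.png

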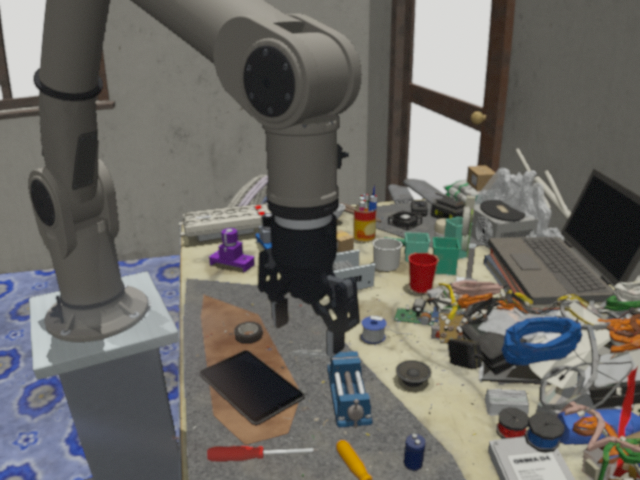

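The blue stop's ring is at about (240,302) in the scene picture. The purple look-alike is at (305,345), and the chassis with the heat sink is at (338,245), at roughly world (0.55,-0.145). I'll move over the chassis for a wrist picture, then go on to the stop.

Call:
apply_moves(deltas=[[0, [0.25, -0.18, -0.1], 0], [0, [0.5, -0.36, -0.2], 0], [0, [0.75, -0.54, -0.3], 0], [0, [1.0, -0.72, -0.35], 0]])

```text
t: 1.5
eef_pos: [0.3312, -0.4807, 0.29]
tool_rot: [0.001, 0.986, 0.165, 0.0]
contact_force: [1.0, -0.3, 0.6]
gripper_width: 0.998
grasp_force: 0.0
```

Call:
apply_moves(deltas=[[0, [0.25, -0.18, 0], 0], [0, [0.5, -0.36, 0], 0], [0, [0.7, -0.54, 0], 0], [0, [0.85, -0.72, 0], 0], [0, [0.85, -0.72, 0], 0], [0, [0.85, -0.72, 0], 0]])

```text
t: 2.1
eef_pos: [0.4464, -0.2859, 0.2891]
tool_rot: [-0.0, 0.986, 0.169, 0.001]
contact_force: [-0.2, -0.2, 0.9]
gripper_width: 1.001
grasp_force: 0.0
```

Run:
```python
from h import *
np.set_printoptions(precision=4,suppress=True)
p=shot("wrist","w1.png");print(bot.get_obs()["t"],T());print(np.array(p["hand_eye"]),p["intrinsics"],p["k1"])
for t in("depth_stop","ring","chassis","heat_sink"):
    for d in bot.look_for(p,t)[:2]: print(t,np.array(d["point"]),round(d["confidence"],2),proj(p,d["point"]))
```

```text
2.15 [[ 0.9442  0.3295  0.0006  0.4451]
 [ 0.3295 -0.9442 -0.0001 -0.2887]
 [ 0.0005  0.0003 -1.      0.289 ]
 [ 0.      0.      0.      1.    ]]
[[ 0.0007 -0.9446 -0.3283  0.0848]
 [ 1.      0.0003  0.0012 -0.0002]
 [-0.001  -0.3283  0.9446 -0.1409]
 [ 0.      0.      0.      1.    ]] [[335.3121   0.     320.1316]
 [  0.     335.3121 244.7799]
 [  0.       0.       1.    ]] 0.018553898439400772
depth_stop [0.4858 0.0766 0.0176] 0.75 [12.5606 53.6351]
depth_stop [0.3827 0.0518 0.0272] 0.6 [ 24.5156 156.4892]
chassis [ 0.5589 -0.1344  0.0081] 0.67 [225.3101  59.4159]
heat_sink [ 0.5678 -0.1507  0.0296] 0.89 [237.0999  52.2959]
```

View pics/w1.png

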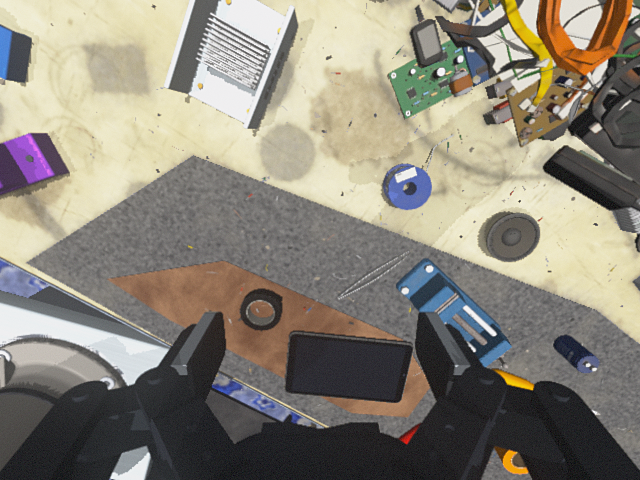

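The chassis shows at (235,55) in the wrist picture, with its walls running up and to the right, and the blue stop's end is at (12,55). Next I'll get a centred view of the chassis.

Call:
apply_moves(deltas=[[0, [0.2, -0.22, 0], 0], [0, [0.4, -0.44, 0], 0], [0, [0.46, -0.5, 0], 0], [0, [0.46, -0.5, 0], 0], [0, [0.46, -0.5, 0], 0]])

```text
t: 2.85
eef_pos: [0.4985, -0.1665, 0.2886]
tool_rot: [0.0, 0.986, 0.165, -0.0]
contact_force: [-0.1, -0.6, 0.7]
gripper_width: 0.999
grasp_force: 0.0
```

Run:
```python
from h import *
np.set_printoptions(precision=4,suppress=True)
p=shot("wrist","w2.png");print(bot.get_obs()["t"],T()[:3,3])
np.savez("w2.npz",P=p["P"],K=p["intrinsics"],k1=p["k1"])
for t in("depth_stop","ring","chassis","heat_sink"):
    for d in bot.look_for(p,t)[:2]: print(t,np.array(d["point"]),round(d["confidence"],2),proj(p,d["point"]))
c=cv2.imread("pics/w2.png")[60:360,120:520];cv2.imwrite("pics/w2c.png",cv2.resize(c,None,fx=2,fy=2,interpolation=cv2.INTER_CUBIC))
```

```text
2.9 [ 0.498  -0.1676  0.2886]
depth_stop [0.4893 0.1114 0.0566] 0.8 [ 64.2125 129.5204]
depth_stop [0.3752 0.0692 0.0604] 0.63 [ 91.4141 241.6037]
ring [0.3651 0.0772 0.0992] 0.9 [ 58.2802 259.734 ]
ring [0.4908 0.125  0.0969] 0.79 [ 16.8184 122.6374]
chassis [ 0.576  -0.1439  0.0075] 0.93 [323.1702 131.577 ]
heat_sink [ 0.5658 -0.1478  0.0231] 0.66 [323.5828 141.7072]
```

View pics/w2c.png

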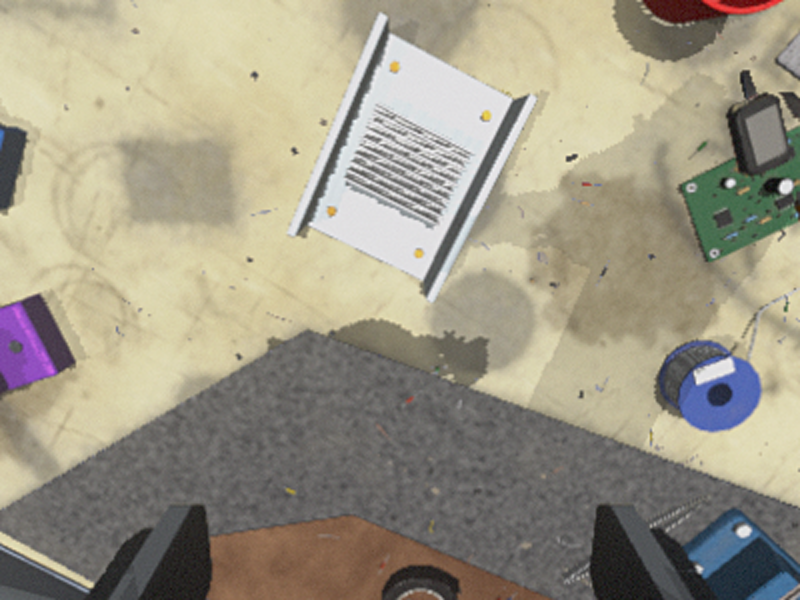

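Call:
apply_moves(deltas=[[0, [0, -0.24, 0], 0], [0, [0.06, -0.48, 0], 0], [0, [0.1, -0.72, 0], 0], [0, [0.12, -0.96, 0], 0]])

```text
t: 3.5
eef_pos: [0.4585, 0.0245, 0.289]
tool_rot: [0.0, 0.986, 0.164, 0.0]
contact_force: [0.4, -0.0, 0.4]
gripper_width: 0.999
grasp_force: 0.0
```

Call:
apply_moves(deltas=[[0, [0.02, -0.24, 0], 0], [0, [0.04, -0.5, 0], 0], [0, [0.04, -0.5, 0], 0], [0, [0.04, -0.5, 0], 0]])

```text
t: 3.9
eef_pos: [0.4336, 0.1211, 0.2889]
tool_rot: [0.0, 0.986, 0.166, 0.0]
contact_force: [0.6, -0.2, -1.8]
gripper_width: 0.998
grasp_force: 0.0
```

Run:
```python
from h import *
np.set_printoptions(precision=4,suppress=True)
p=shot("wrist","w3.png");print(bot.get_obs()["t"],T()[:3,3])
np.savez("w3.npz",P=p["P"],K=p["intrinsics"],k1=p["k1"])
for t in("depth_stop","ring","chassis","heat_sink"):
    for d in bot.look_for(p,t)[:2]: print(t,np.array(d["point"]),round(d["confidence"],2),proj(p,d["point"]))
c=cv2.imread("pics/w3.png")[60:360,120:520];cv2.imwrite("pics/w3c.png",cv2.resize(c,None,fx=2,fy=2,interpolation=cv2.INTER_CUBIC))
```

```text
3.95 [0.434  0.1197 0.2888]
depth_stop [0.4927 0.136  0.0246] 0.85 [324.399  150.0049]
depth_stop [0.3749 0.0859 0.0367] 0.71 [330.9967 256.1953]
ring [0.4893 0.1322 0.0969] 0.74 [327.9449 159.4254]
chassis [ 0.5658 -0.1511  0.0329] 0.84 [580.2181 172.0728]
heat_sink [ 0.5684 -0.1476  0.0389] 0.58 [582.766  169.4909]
heat_sink [0.4892 0.135  0.0244] 0.43 [324.2086 153.2318]
```

View pics/w3c.png

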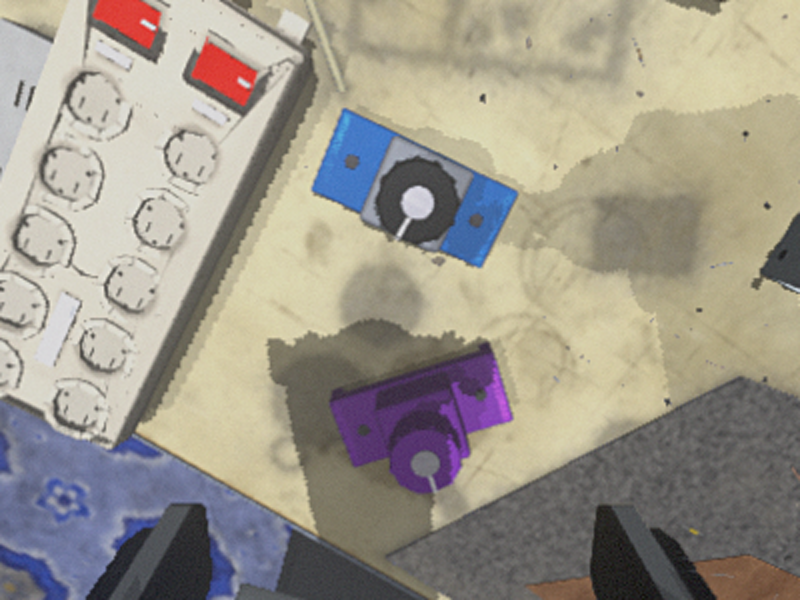

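The wrist crop shows the blue beam with corners at about (345,108), (518,190), (482,268) and (313,190). The ring centre is at (417,202) and its white mark points to (400,240). The chassis wall tops run (384,13)–(295,235) and (533,96)–(428,299).

Run:
```python
from h import *
np.set_printoptions(precision=4,suppress=True)
def L(f):
    d=np.load(f);return {"P":d["P"],"intrinsics":d["K"],"k1":float(d["k1"])}
def g(p,u,z): return onz(p,(u[0]/2+120-.25,u[1]/2+60-.25),z)[:2]
def ang(v): return np.arctan2(v[1],v[0])
p=L("w3.npz");c=[g(p,u,.026) for u in[(345,108),(518,190),(482,268),(313,190)]]
print("stop",np.array(c),np.mean(c,0),[np.linalg.norm(c[i]-c[i-1]) for i in range(4)])
y=(c[0]+c[3]-c[1]-c[2]);print("y axis yaw",ang(y),[ang(c[0]-c[1]),ang(c[3]-c[2])],"short",ang(c[0]-c[3]),ang(c[1]-c[2]))
a=g(p,(417,202),.098);b=g(p,(400,240),.098);print("ring",a,"mark yaw",ang(b-a))
p=L("w2.npz")
l=[g(p,u,.06) for u in[(380,13),(290,235),(537,97),(432,300)]]
print("chas",np.array(l),np.mean(l,0),"yaw",ang(l[0]-l[1]),ang(l[2]-l[3]),"w",[np.linalg.norm(l[i]-l[j]) for i,j in((0,1),(2,3),(0,2),(1,3))],"cross",ang(l[0]-l[2]),ang(l[1]-l[3]))
h=[g(p,u,.042) for u in[(378,105),(473,153),(437,227),(345,183)]];print("hs",np.mean(h,0),[np.linalg.norm(h[i]-h[i-1]) for i in range(4)])
print("tool yaw",ang(T()[:2,0]))
```

```text
stop [[0.5177 0.183 ]
 [0.5085 0.0745]
 [0.4591 0.0775]
 [0.4693 0.1872]] [0.4887 0.1306] [np.float64(0.04858129749240838), np.float64(0.10892812776964084), np.float64(0.04942875522939354), np.float64(0.11015393391910125)]
y axis yaw 1.481861943593723 [np.float64(1.485672017739231), np.float64(1.4780942686106893)] short -0.08710031232993265 -0.06232898774243295
ring [0.4883 0.1316] mark yaw 3.0512729349073435
chas [[ 0.629  -0.1109]
 [ 0.5112 -0.0986]
 [ 0.6191 -0.1986]
 [ 0.5024 -0.184 ]] [ 0.5654 -0.148 ] yaw -0.10441212496905533 -0.12418367161035504 w [np.float64(0.11852039551159571), np.float64(0.11756067503731235), np.float64(0.08819895237312213), np.float64(0.08587150123752817)] cross 1.4575036634983582 1.468706905871576
hs [ 0.5645 -0.1485] [np.float64(0.04445437283097301), np.float64(0.057333112729731184), np.float64(0.044243959705454014), np.float64(0.057026090028615764)]
tool yaw 0.32852326914338476
```

Call:
apply_moves(deltas=[[0, [0.2, 0.02, 0], 0.022], [0, [0.276, 0.034, 0.2], 0.044], [0, [0.276, 0.034, 0.4], 0.065], [0, [0.276, 0.034, 0.6], 0.065], [0, [0.276, 0.034, 0.7], 0.065], [0, [0.276, 0.034, 0.7], 0.065]])

```text
t: 4.75
eef_pos: [0.4863, 0.1303, 0.1457]
tool_rot: [0.001, 0.999, -0.039, -0.003]
contact_force: [-0.1, -1.1, 0.8]
gripper_width: 1.001
grasp_force: 0.0
```

Run:
```python
from h import *
np.set_printoptions(precision=4,suppress=True)
p=shot("wrist","w4.png");print(bot.get_obs()["t"],T(),bot.get_obs()["q"])
for t in("depth_stop","ring"):
    for d in bot.look_for(p,t)[:2]: print(t,np.array(d["point"]),round(d["confidence"],2),proj(p,d["point"]))
```

```text
4.8 [[ 0.997  -0.0779 -0.0029  0.4876]
 [-0.0779 -0.997  -0.0008  0.1311]
 [-0.0028  0.001  -1.      0.1478]
 [ 0.      0.      0.      1.    ]] [-0.007   0.3413 -0.4526  2.0106  0.1981  0.8347 -2.2199]
depth_stop [0.4931 0.128  0.0526] 0.81 [322.1882 239.4902]
depth_stop [0.3763 0.0848 0.0556] 0.81 [384.2467 368.6912]
ring [0.3682 0.0832 0.0951] 0.93 [396.6316 414.6306]
ring [0.494  0.1339 0.0992] 0.62 [313.0392 263.4346]
```

View pics/w4.png

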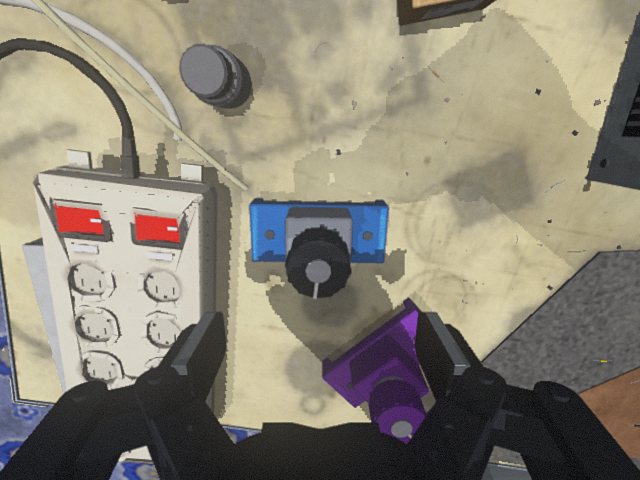

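The wrist picture shows the blue stop squared up: ring top centre at (319,270), beam corners at about (250,203), (387,203), (384,262) and (252,262). The purple stop's nearest corner is at (408,302).

Run:
```python
from h import *
np.set_printoptions(precision=4,suppress=True)
p=shot("wrist")
W=lambda u,z:np.linalg.inv(T())@np.append(onz(p,u,z),1)
for n,u,z in(("ring",(319,270),.098),("ul",(250,203),.026),("ur",(387,203),.026),("lr",(384,262),.026),("ll",(252,262),.026),("purp",(408,302),.026),("colL",(286,210),.062),("colR",(352,210),.062)): print(n,onz(p,u,z),W(u,z)[:2])
```

```text
ring [0.4904 0.1327 0.098 ] [ 0.0008 -0.0005]
ul [0.5218 0.1859 0.026 ] [ 0.0278 -0.0558]
ur [0.5133 0.0765 0.026 ] [0.0278 0.0539]
lr [0.4625 0.0796 0.026 ] [-0.0231  0.0547]
ll [0.4712 0.1916 0.026 ] [-0.0231 -0.0576]
purp [0.4226 0.0591 0.026 ] [-0.0612  0.0783]
colL [0.522  0.1534 0.062 ] [ 0.0306 -0.0235]
colR [0.5184 0.1076 0.062 ] [0.0306 0.0225]
```

Call:
apply_moves(deltas=[[0, [0.01, -0.004, 0.2], 0], [0, [0.01, -0.004, 0.4], 0], [0, [0.01, -0.004, 0.52], 0], [0, [0.01, -0.004, 0.565], 0], [0, [0.01, -0.004, 0.565], 0], [0, [0.01, -0.004, 0.565], 0]])

```text
t: 5.55
eef_pos: [0.4915, 0.1333, 0.0373]
tool_rot: [-0.0, 0.999, -0.038, 0.001]
contact_force: [-0.4, 0.3, -0.4]
gripper_width: 0.997
grasp_force: 0.0
```

Call:
apply_moves(deltas=[[1, [0, 0, 0], 0], [1, [0, 0, 0], 0], [1, [0, 0, 0], 0], [1, [0, 0, 0], 0], [1, [0, 0, 0], 0], [1, [0, 0, 0], 0], [1, [0, 0, 0], 0], [1, [0, 0, 0], 0]], squeeze=50)

```text
t: 6.35
eef_pos: [0.4908, 0.1324, 0.0369]
tool_rot: [0.0, 0.999, -0.039, 0.001]
contact_force: [-2.3, -2.7, 9.2]
gripper_width: 0.551
grasp_force: 50.8
```

Call:
apply_moves(deltas=[[1, [0, 0, -0.15], 0], [1, [0, 0, -0.35], 0], [1, [0, 0, -0.55], 0], [1, [0, 0, -0.6], 0], [1, [0, 0, -0.6], 0]])

```text
t: 6.85
eef_pos: [0.4907, 0.1329, 0.1567]
tool_rot: [-0.0, 0.999, -0.038, 0.001]
contact_force: [-0.1, 0.2, -6.9]
gripper_width: 0.55
grasp_force: 56.6
```

Run:
```python
from h import *
np.set_printoptions(precision=4,suppress=True)
o=bot.get_obs();M=T();print(M,o["contact_force"],o["q"])
d=np.array([.5650,-.1482])-M[:2,3];print("tool shift units",M[:2,:2].T@d/.2,"turn",(np.arctan2(M[1,0],M[0,0])+.11)/6.2832)
```

```text
[[ 0.997  -0.0769  0.0026  0.4907]
 [-0.0769 -0.997   0.0003  0.1329]
 [ 0.0026 -0.0005 -1.      0.1567]
 [ 0.      0.      0.      1.    ]] [-0.091   0.1584 -6.9087] [ 0.0017  0.3325 -0.4642  1.9989  0.1969  0.8504 -2.2186]
tool shift units [0.4784 1.3726] turn 0.0052583255724576354
```

Call:
apply_moves(deltas=[[1, [0.05, 0.15, 0], 0], [1, [0.12, 0.33, 0], 0], [1, [0.19, 0.53, 0], 0], [1, [0.26, 0.73, 0], 0.002], [1, [0.32, 0.93, 0], 0.005], [1, [0.35, 1.0, 0], 0.005]])

```text
t: 7.45
eef_pos: [0.5428, -0.078, 0.1526]
tool_rot: [0.001, 0.998, -0.057, -0.003]
contact_force: [0.8, -0.6, -5.5]
gripper_width: 0.55
grasp_force: 56.5
```

Call:
apply_moves(deltas=[[1, [0.05, 0.15, 0], 0], [1, [0.1, 0.3, 0], 0], [1, [0.13, 0.37, 0], 0], [1, [0.13, 0.37, 0], 0], [1, [0.13, 0.37, 0], 0]])

```text
t: 7.95
eef_pos: [0.5615, -0.147, 0.154]
tool_rot: [-0.001, 0.999, -0.054, -0.002]
contact_force: [0.1, 1.3, -5.7]
gripper_width: 0.549
grasp_force: 56.5
```

Run:
```python
from h import *
np.set_printoptions(precision=4,suppress=True)
p=shot("wrist","w5.png");print(bot.get_obs()["t"],T(),bot.get_obs()["q"]);s=shot("side","s5.png");k=shot("scene","k5.png")
np.savez("w5.npz",P=p["P"],K=p["intrinsics"],k1=p["k1"])
a=cv2.resize(cv2.imread("pics/w5.png")[80:380,160:480],None,fx=1.25,fy=1.25)
b=cv2.resize(cv2.imread("pics/s5.png")[200:320,270:430],(400,300));c=cv2.resize(cv2.imread("pics/k5.png")[190:310,270:430],(400,300))
im=np.zeros((600,800,3),np.uint8);im[:375,:400]=a;im[:300,400:]=b;im[300:,400:]=c;cv2.imwrite("pics/m5.png",im)
```

```text
8.0 [[ 0.9944 -0.106  -0.0024  0.5617]
 [-0.106  -0.9944  0.0016 -0.1463]
 [-0.0025 -0.0013 -1.      0.1544]
 [ 0.      0.      0.      1.    ]] [ 0.4143  0.4316 -0.3412  1.8389  0.1774  0.9034 -1.6855]
```

View pics/m5.png

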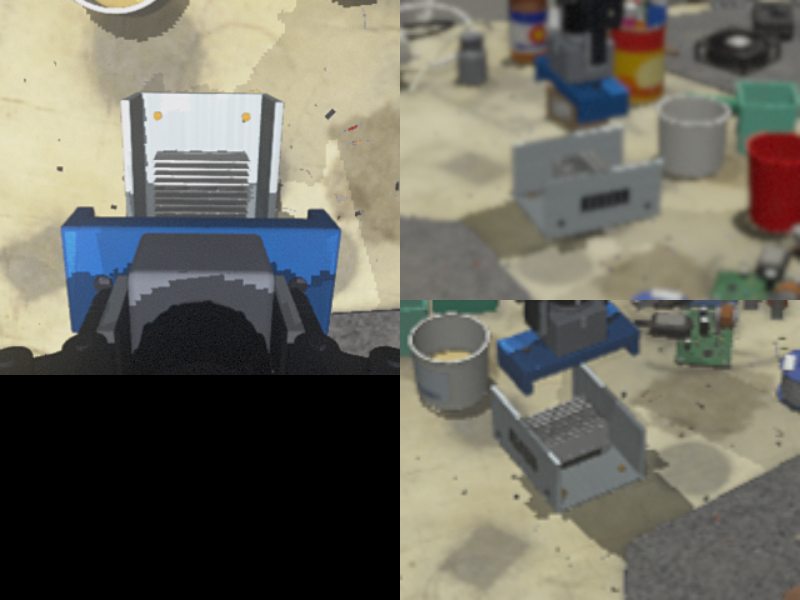

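The wrist view shows the wall outer edges at x≈123 and 281 in the crop, at their far end. The beam's ends are at 63 and 339 and the far lips at row 212. The side and scene views agree that the stop is hanging above the trough.

Run:
```python
from h import *
np.set_printoptions(precision=4,suppress=True)
d=np.load("w5.npz");p={"P":d["P"],"intrinsics":d["K"],"k1":float(d["k1"])};M=T();I=np.linalg.inv(M)
f=lambda u,z:(I@np.append(onz(p,(u[0]/1.25+160,u[1]/1.25+80),z),1))[:2]
for n,u,z in(("Lfar",(122,100),.06),("Rfar",(282,101),.06),("Lnear",(123,206),.06),("Rnear",(279,206),.06),("beamL",(63,226),M[2,3]-.011),("beamR",(339,226),M[2,3]-.011),("colL",(141,236),M[2,3]+.025),("colR",(264,236),M[2,3]+.025),("hsFL",(155,155),.042),("hsFR",(248,155),.042)): print(n,f(u,z))
print("w2 est",M[:2,:2].T@(np.array([.5654,-.148])-M[:2,3]))
```

```text
Lfar [ 0.0635 -0.0416]
Rfar [0.0629 0.0455]
Lnear [ 0.0024 -0.0449]
Rnear [0.0023 0.0476]
beamL [ 0.0236 -0.0522]
beamR [0.0235 0.0544]
colL [ 0.0349 -0.0168]
colR [0.0349 0.0197]
hsFL [ 0.0292 -0.0268]
hsFR [0.0291 0.0302]
w2 est [0.0034 0.0014]
```

Call:
apply_moves(deltas=[[1, [0.02, 0.004, 0.1], 0], [1, [0.02, 0.004, 0.2], 0], [1, [0.02, 0.004, 0.26], 0], [1, [0.02, 0.004, 0.29], 0], [1, [0.02, 0.004, 0.3], 0], [1, [0.02, 0.004, 0.3], 0]])

```text
t: 8.7
eef_pos: [0.5667, -0.1493, 0.0961]
tool_rot: [0.0, 0.999, -0.054, 0.0]
contact_force: [-0.1, 0.1, -5.4]
gripper_width: 0.546
grasp_force: 56.4
```

Call:
apply_moves(deltas=[[1, [0, 0, 0.02], 0], [1, [0, 0, 0.035], 0], [1, [0, 0, 0.045], 0], [1, [0, 0, 0.045], 0]])

```text
t: 9.1
eef_pos: [0.5662, -0.1495, 0.0865]
tool_rot: [-0.0, 0.999, -0.054, -0.0]
contact_force: [0.1, -0.6, -6.0]
gripper_width: 0.552
grasp_force: 56.5
```

Call:
apply_moves(deltas=[[1, [0, 0, 0.006], 0], [1, [0, 0, 0.01], 0], [1, [0, 0, 0.01], 0]])

```text
t: 9.4
eef_pos: [0.5666, -0.1495, 0.0851]
tool_rot: [0.0, 0.999, -0.054, 0.0]
contact_force: [-0.6, 0.1, -2.6]
gripper_width: 0.55
grasp_force: 56.7
```

Call:
apply_moves(deltas=[[1, [0, 0, 0.004], 0], [1, [0, 0, 0.004], 0], [0.2, [0, 0, 0.004], 0], [0, [0, 0, 0.004], 0], [0, [0, 0, 0.004], 0], [0, [0, 0, 0.004], 0], [0, [0, 0, 0.004], 0]])

```text
t: 10.1
eef_pos: [0.5666, -0.1495, 0.084]
tool_rot: [0.0, 0.999, -0.054, 0.0]
contact_force: [-0.1, -0.0, -0.1]
gripper_width: 0.996
grasp_force: 0.0
```

Call:
apply_moves(deltas=[[0, [0, 0, -0.05], 0], [0, [0, 0, -0.1], 0], [0, [0, 0, -0.15], 0], [0, [0, 0, -0.15], -0.023], [0, [0, 0, -0.15], -0.046], [0, [0, 0, -0.15], -0.069], [0, [0, 0, -0.15], -0.092], [0, [0, 0, -0.15], -0.115], [0, [0, 0, -0.15], -0.138], [0, [0, 0, -0.15], -0.161], [0, [0, 0, -0.15], -0.184], [0, [0, 0, -0.15], -0.207]])

```text
t: 11.3
eef_pos: [0.5668, -0.1498, 0.115]
tool_rot: [0.001, 0.826, 0.564, 0.0]
contact_force: [-0.2, 0.6, -0.5]
gripper_width: 1.0
grasp_force: 0.0
```

Run:
```python
from h import *
np.set_printoptions(precision=4,suppress=True)
print(T(),bot.get_obs()["q"]);s=shot("side","s6.png");k=shot("scene","k6.png")
for q in(s,k):
    for t in("depth_stop","ring"):
        for d in bot.look_for(q,t)[:2]: print(t,np.array(d["point"]),round(d["confidence"],2),proj(q,d["point"]))
b=cv2.resize(cv2.imread("pics/s6.png")[200:320,270:430],(400,300),interpolation=2);c=cv2.resize(cv2.imread("pics/k6.png")[190:310,270:430],(400,300),interpolation=2)
cv2.imwrite("pics/m6.png",np.hstack([b,c]))
```

```text
[[ 0.3641  0.9314  0.001   0.5668]
 [ 0.9314 -0.3641 -0.0008 -0.1498]
 [-0.0004  0.0012 -1.      0.115 ]
 [ 0.      0.      0.      1.    ]] [ 0.629   0.5451 -0.6304  1.8414  0.4068  0.8856 -0.5673]
depth_stop [0.3563 0.0636 0.0359] 0.69 [233.1394 255.0623]
depth_stop [ 0.5521 -0.1717  0.0905] 0.58 [345.1427 253.7622]
ring [ 0.5588 -0.1629  0.1394] 0.8 [345.8465 232.6462]
ring [0.3543 0.0634 0.0876] 0.77 [230.7769 236.8841]
depth_stop [ 0.5487 -0.1315  0.0718] 0.69 [333.8124 235.3745]
depth_stop [0.338  0.0985 0.0401] 0.57 [302.2387 359.6669]
ring [0.3499 0.0822 0.0971] 0.9 [304.5207 331.0998]
ring [ 0.5587 -0.134   0.1425] 0.71 [331.5679 206.8817]
```

View pics/m6.png

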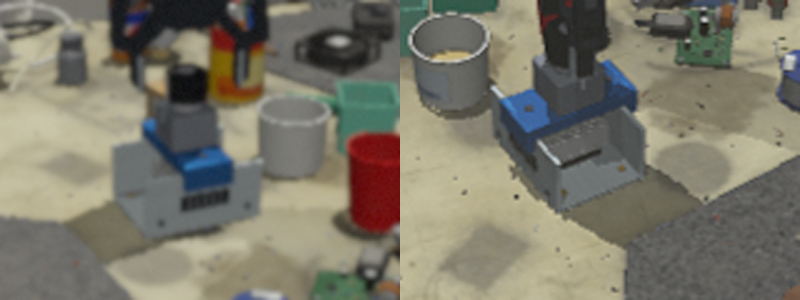

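Both views show the stop seated across the walls, with lips outside. I'll continue the counter-clockwise pre-turn with the fingers open around the ring.

Call:
apply_moves(deltas=[[0, [0, 0, 0], -0.0235], [0, [0, 0, 0], -0.047], [0, [0, 0, 0], -0.0705], [0, [0, 0, 0], -0.094], [0, [0, 0, 0], -0.1175], [0, [0, 0, 0], -0.141], [0, [0, 0, 0], -0.1645], [0, [0, 0, 0], -0.188], [0, [0, 0, 0], -0.2115], [0, [0, 0, 0], -0.235], [0, [0, 0, 0], -0.2585], [0, [0, 0, 0], -0.27]])

```text
t: 12.8
eef_pos: [0.5663, -0.1496, 0.1139]
tool_rot: [-0.0, 0.125, 0.992, -0.0]
contact_force: [-0.3, 0.5, 0.2]
gripper_width: 1.0
grasp_force: 0.0
```

Call:
apply_moves(deltas=[[0, [0, 0, 0], -0.02], [0, [0, 0, 0], -0.02], [0.2, [0, 0, 0], -0.02]])

```text
t: 13.1
eef_pos: [0.5664, -0.1495, 0.1139]
tool_rot: [-0.0, 0.066, 0.998, 0.0]
contact_force: [0.2, -0.7, 0.0]
gripper_width: 0.854
grasp_force: 0.0
```

Run:
```python
from h import *
np.set_printoptions(precision=4,suppress=True)
o=bot.get_obs();M=T();print(o["t"],M,o["q"],np.arctan2(M[1,0],M[0,0]));p=shot("wrist","w7.png")
for d in bot.look_for(p,"ring")[:2]: print(np.array(d["point"]),d["confidence"],proj(p,d["point"]))
F=[];Z=[]
for _ in range(6): bot.read_camera("wrist");o=bot.get_obs();F.append(np.r_[o["contact_force"],o["torque"]]);Z.append(o["eef_pos"][2])
print(np.array(F),Z)
```

```text
13.1 [[-0.9914  0.1307 -0.0002  0.5664]
 [ 0.1307  0.9914  0.0001 -0.1495]
 [ 0.0002  0.     -1.      0.1139]
 [ 0.      0.      0.      1.    ]] [ 0.8901  0.7027 -1.0334  1.8257  0.7029  1.0328  1.0123] 3.010484689332055
[ 0.5533 -0.1485  0.1454] 0.95 [317.6615 328.6173]
[[-0.0769 -0.0482  0.5887 -0.0358  0.0173  0.0154]
 [ 0.2985 -0.7976 -0.454   0.0142 -0.0384  0.0351]
 [-0.7352  0.4586  0.3162 -0.0422  0.0005 -0.0159]
 [ 0.2178  0.0589 -0.9959  0.0532  0.0174 -0.0051]
 [ 0.1206 -0.4277 -0.1615  0.0272 -0.0304  0.0329]
 [ 0.793   0.3944  0.2862  0.0488  0.0315  0.0144]] [np.float64(0.11402421142429203), np.float64(0.1140435896446855), np.float64(0.1140439513797448), np.float64(0.11405216823216505), np.float64(0.11401615761371593), np.float64(0.1140052285256304)]
```

View pics/w7.png

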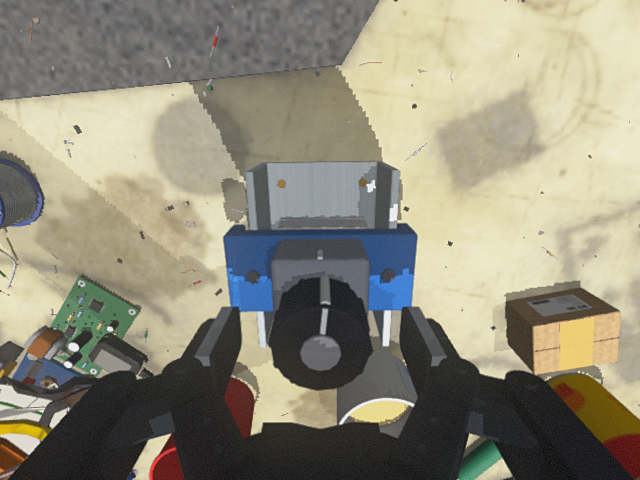

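The ring's top disc is centred at about (320,351) and its white mark runs up to (326,280). I'll check the ring centring before gripping.

Run:
```python
from h import *
np.set_printoptions(precision=4,suppress=True)
p=shot("wrist");I=np.linalg.inv(T())
for u,z in(((320,351),.146),((224,230),.074),((417,228),.074),((272,240),.110),((366,240),.110)): print(onz(p,u,z),(I@np.append(onz(p,u,z),1))[:2])
```

```text
[ 0.563  -0.1489  0.146 ] [0.0035 0.0002]
[ 0.5293 -0.1991  0.074 ] [ 0.0306 -0.0539]
[ 0.5418 -0.0915  0.074 ] [0.0318 0.0544]
[ 0.5274 -0.1664  0.11  ] [ 0.0366 -0.0218]
[ 0.5327 -0.124   0.11  ] [0.0367 0.021 ]
```

Call:
apply_moves(deltas=[[0.2, [0.012, 0, -0.01], 0], [0.3, [0.012, 0, -0.01], 0], [1, [0.012, 0, -0.01], 0], [1, [0.012, 0, -0.01], 0], [1, [0.012, 0, -0.01], 0], [1, [0.012, 0, -0.01], 0], [1, [0.012, 0, -0.01], 0], [1, [0.012, 0, -0.01], 0], [1, [0.012, 0, -0.01], 0]], squeeze=30)

```text
t: 14.45
eef_pos: [0.5641, -0.1491, 0.1162]
tool_rot: [0.0, 0.063, 0.998, -0.0]
contact_force: [-1.9, 0.7, 4.7]
gripper_width: 0.452
grasp_force: 30.1
```

```bash
cat > f.py <<'E'
from h import *
np.set_printoptions(precision=3,suppress=True)
F=[];Z=[]
for _ in range(4): bot.read_camera("side");o=bot.get_obs();F.append(np.r_[o["contact_force"],o["torque"]]);Z.append(o["eef_pos"])
M=T();print(o["t"],np.mean(F,0),np.mean(Z,0)*1000,"yaw",np.arctan2(M[1,0],M[0,0]),"q",o["q"],"tz",np.array(F)[:,5],"fz",np.array(F)[:,2])
E
python3 f.py
```

```text
14.65 [-2.219 -0.085  5.13   0.02   0.418 -0.014] [ 564.105 -149.151  116.126] yaw 3.014651568905422 q [ 0.895  0.698 -1.038  1.83   0.7    1.034  1.017] tz [-0.054  0.003 -0.024  0.018] fz [5.642 5.029 4.549 5.302]
```

Call:
apply_moves(deltas=[[1, [0, 0, -0.003], 0], [1, [0, 0, -0.003], 0], [1, [0, 0, -0.003], 0]])

```text
t: 14.95
eef_pos: [0.564, -0.1492, 0.1162]
tool_rot: [-0.0, 0.063, 0.998, 0.0]
contact_force: [1.1, 0.5, -1.4]
gripper_width: 0.461
grasp_force: 30.5
```

```bash
python3 f.py
```

```text
15.15 [ 0.816  0.866 -2.412  0.141 -0.204 -0.019] [ 563.98  -149.152  116.246] yaw 3.014756856728863 q [ 0.896  0.697 -1.038  1.83   0.699  1.034  1.018] tz [-0.03  -0.021  0.01  -0.034] fz [-2.253 -2.06  -2.571 -2.766]
```

Call:
apply_moves(deltas=[[1, [0, 0, 0], 0.02], [1, [0, 0, 0], 0.04], [1, [0, 0, 0], 0.06], [1, [0, 0, 0], 0.08], [1, [0, 0, 0], 0.1], [1, [0, 0, 0], 0.12], [1, [0, 0, 0], 0.14], [1, [0, 0, 0], 0.16], [1, [0, 0, 0], 0.16], [1, [0, 0, 0], 0.16]])

```text
t: 16.15
eef_pos: [0.5636, -0.1492, 0.1163]
tool_rot: [-0.0, 0.535, 0.845, -0.0]
contact_force: [-0.1, -0.2, -2.7]
gripper_width: 0.46
grasp_force: 31.0
```

```bash
python3 f.py
```

```text
16.35 [-0.439  0.556 -3.375  0.124  0.099  0.044] [ 563.617 -149.16   116.26 ] yaw 2.010989694085761 q [ 0.762  0.599 -0.821  1.838  0.535  0.942  0.141] tz [-0.001  0.036  0.072  0.07 ] fz [-2.855 -3.836 -3.412 -3.397]
```

Call:
apply_moves(deltas=[[1, [0, 0, 0.0013], 0.01], [1, [0, 0, 0.0013], 0.02], [1, [0, 0, 0.0013], 0.02], [1, [0, 0, 0.0013], 0.02]])

```text
t: 16.75
eef_pos: [0.5638, -0.1491, 0.1162]
tool_rot: [-0.0, 0.587, 0.809, -0.0]
contact_force: [-2.3, 0.6, -2.2]
gripper_width: 0.459
grasp_force: 31.1
```

```bash
python3 f.py
```

```text
16.95 [-1.982  0.926 -1.201  0.133  0.411  0.018] [ 563.804 -149.141  116.244] yaw 1.8847650396126636 q [ 0.743  0.589 -0.792  1.839  0.515  0.932  0.031] tz [0.012 0.009 0.012 0.04 ] fz [-0.532 -0.935 -1.76  -1.577]
```

Call:
apply_moves(deltas=[[1, [0, 0, 0], 0.012], [1, [0, 0, 0], 0.024], [1, [0, 0, 0], 0.024]])

```text
t: 17.25
eef_pos: [0.564, -0.1492, 0.1162]
tool_rot: [0.0, 0.648, 0.762, -0.0]
contact_force: [-1.1, 1.2, -1.4]
gripper_width: 0.458
grasp_force: 31.0
```

```bash
python3 f.py
```

```text
17.45 [-0.959  0.575 -2.348  0.119  0.248 -0.039] [ 564.064 -149.164  116.254] yaw 1.7345939511150281 q [ 0.72   0.577 -0.758  1.841  0.491  0.92  -0.1  ] tz [-0.087 -0.077  0.019 -0.011] fz [-2.558 -2.438 -2.853 -1.541]
```

Call:
apply_moves(deltas=[[1, [0, 0, 0], 0.012], [1, [0, 0, 0], 0.024], [1, [0, 0, 0], 0.024]])

```text
t: 17.75
eef_pos: [0.5641, -0.1492, 0.1162]
tool_rot: [0.0, 0.703, 0.711, 0.0]
contact_force: [-0.6, 0.3, -4.1]
gripper_width: 0.459
grasp_force: 31.0
```

```bash
python3 f.py
```

```text
17.95 [-0.19   0.031 -3.453  0.053  0.052 -0.026] [ 564.166 -149.284  116.248] yaw 1.58397445294911 q [ 0.696  0.566 -0.723  1.842  0.466  0.91  -0.231] tz [-0.044 -0.075 -0.038  0.055] fz [-3.996 -3.806 -2.862 -3.148]
```

Call:
apply_moves(deltas=[[1, [0, 0, 0.0008], 0.012], [1, [0, 0, 0.0008], 0.024], [1, [0, 0, 0.0008], 0.024]])

```text
t: 18.25
eef_pos: [0.5642, -0.1492, 0.1162]
tool_rot: [0.0, 0.755, 0.656, 0.0]
contact_force: [-0.5, 0.1, -3.2]
gripper_width: 0.455
grasp_force: 31.0
```

```bash
python3 f.py
```

```text
18.45 [-0.17  -0.045 -2.014  0.024  0.05  -0.034] [ 564.183 -149.198  116.218] yaw 1.4332568346320897 q [ 0.672  0.556 -0.689  1.844  0.442  0.9   -0.362] tz [-0.083 -0.104 -0.003  0.053] fz [-3.301 -1.825 -1.241 -1.688]
```

Call:
apply_moves(deltas=[[1, [0, 0, 0], 0.012], [1, [0, 0, 0], 0.024], [1, [0, 0, 0], 0.024]])

```text
t: 18.75
eef_pos: [0.5642, -0.1492, 0.1162]
tool_rot: [0.0, 0.802, 0.598, 0.0]
contact_force: [-0.5, -0.2, -2.4]
gripper_width: 0.456
grasp_force: 31.1
```

```bash
python3 f.py
```

```text
18.95 [-0.499  0.826 -1.845  0.071  0.034 -0.033] [ 564.175 -149.153  116.206] yaw 1.2825135911249503 q [ 0.647  0.546 -0.654  1.845  0.418  0.891 -0.493] tz [-0.067 -0.125  0.017  0.042] fz [-2.358 -2.177 -0.858 -1.988]
```

Call:
apply_moves(deltas=[[1, [0, 0, 0], 0.012], [1, [0, 0, 0], 0.024], [1, [0, 0, 0], 0.024]])

```text
t: 19.25
eef_pos: [0.5642, -0.1491, 0.1162]
tool_rot: [0.0, 0.845, 0.536, 0.0]
contact_force: [0.3, 0.2, -2.3]
gripper_width: 0.457
grasp_force: 31.1
```

```bash
python3 f.py
```

```text
19.45 [ 0.369  0.696 -1.616  0.088 -0.008 -0.039] [ 564.152 -149.118  116.222] yaw 1.1316898812557439 q [ 0.622  0.537 -0.619  1.847  0.395  0.883 -0.625] tz [-0.067 -0.09  -0.031  0.03 ] fz [-1.786 -1.998 -2.027 -0.653]
```

Call:
apply_moves(deltas=[[1, [0, 0, 0], 0.012], [1, [0, 0, 0], 0.024], [1, [0, 0, 0], 0.024]])

```text
t: 19.75
eef_pos: [0.5644, -0.1491, 0.1166]
tool_rot: [0.0, 0.882, 0.47, 0.0]
contact_force: [-0.8, 0.7, 2.5]
gripper_width: 0.458
grasp_force: 31.5
```

```bash
python3 f.py
```

```text
19.95 [-0.379  0.315  2.523  0.131  0.181  0.017] [ 564.355 -149.21   116.542] yaw 0.9807037107402219 q [ 0.597  0.528 -0.585  1.848  0.371  0.875 -0.756] tz [ 0.016 -0.015  0.038  0.027] fz [2.16  1.521 2.632 3.778]
```

Touch: the hand rose 0.32 mm and the force went up about 4 N, so we're roughly 0.07 rad past first contact. Now I'll back off three notches.

Call:
apply_moves(deltas=[[1, [0, 0, 0], -0.023], [1, [0, 0, 0], -0.046], [1, [0, 0, 0], -0.069], [1, [0, 0, 0], -0.092], [1, [0, 0, 0], -0.115], [1, [0, 0, 0], -0.138], [1, [0, 0, 0], -0.161], [1, [0, 0, 0], -0.184], [1, [0, 0, 0], -0.207], [1, [0, 0, 0.0005], -0.23], [1, [0, 0, 0.0005], -0.253], [1, [0, 0, 0.0005], -0.258]])

```text
t: 21.15
eef_pos: [0.5641, -0.1492, 0.1161]
tool_rot: [0.0, 0.266, 0.964, 0.0]
contact_force: [-0.2, 0.6, 3.8]
gripper_width: 0.456
grasp_force: 31.8
```

Call:
apply_moves(deltas=[[1, [0, 0, 0], 0], [1, [0, 0, 0], 0]])

```text
t: 21.35
eef_pos: [0.5641, -0.1492, 0.1162]
tool_rot: [0.0, 0.269, 0.963, 0.0]
contact_force: [-0.8, 0.1, 2.2]
gripper_width: 0.461
grasp_force: 31.7
```

```bash
python3 f.py
```

```text
21.55 [-1.178  0.688  3.511  0.234  0.221 -0.059] [ 564.113 -149.157  116.149] yaw 2.5990359240010252 q [ 0.844  0.653 -0.95   1.833  0.632  0.992  0.653] tz [-0.    -0.081 -0.08  -0.076] fz [2.106 3.58  3.748 4.61 ]
```

Call:
apply_moves(deltas=[[0, [0, 0, 0], 0], [0, [0, 0, 0], 0], [0, [0, 0, 0], 0], [0, [0, 0, 0], 0], [0, [0, 0, 0], 0], [0, [0, 0, 0], 0]])

```text
t: 22.15
eef_pos: [0.564, -0.1492, 0.116]
tool_rot: [-0.0, 0.268, 0.964, -0.0]
contact_force: [0.4, 0.7, 0.0]
gripper_width: 0.999
grasp_force: 0.0
```

Call:
apply_moves(deltas=[[0, [0, 0, -0.1], 0], [0, [0, 0, -0.25], 0], [0, [0, 0, -0.4], 0], [0, [0, 0, -0.55], 0], [0, [0, 0, -0.6], 0], [0, [0, 0, -0.6], 0]])

```text
t: 22.75
eef_pos: [0.5648, -0.1492, 0.2372]
tool_rot: [0.001, 0.268, 0.964, -0.0]
contact_force: [-0.1, 0.1, -0.2]
gripper_width: 1.0
grasp_force: 0.0
```

Run:
```python
from h import *
np.set_printoptions(precision=4,suppress=True)
M=T();print(M,bot.get_obs()["gripper_width"]);p=shot("wrist","w8.png");shot("side","s8.png");shot("scene","k8.png")
a=cv2.resize(cv2.imread("pics/w8.png")[100:400,160:480],None,fx=1.25,fy=1.25)
np.savez("w8.npz",P=p["P"],K=p["intrinsics"],k1=p["k1"])
b=cv2.resize(cv2.imread("pics/s8.png")[200:320,270:430],(400,300),interpolation=2);c=cv2.resize(cv2.imread("pics/k8.png")[190:310,270:430],(400,300),interpolation=2)
im=np.zeros((600,800,3),np.uint8);im[:375,:400]=a;im[:300,400:]=b;im[300:,400:]=c;cv2.imwrite("pics/m8.png",im)
```

```text
[[-0.8568  0.5157  0.0025  0.5648]
 [ 0.5157  0.8568 -0.0009 -0.1492]
 [-0.0026  0.0005 -1.      0.2372]
 [ 0.      0.      0.      1.    ]] 0.9996064875415831
```

View pics/m8.png

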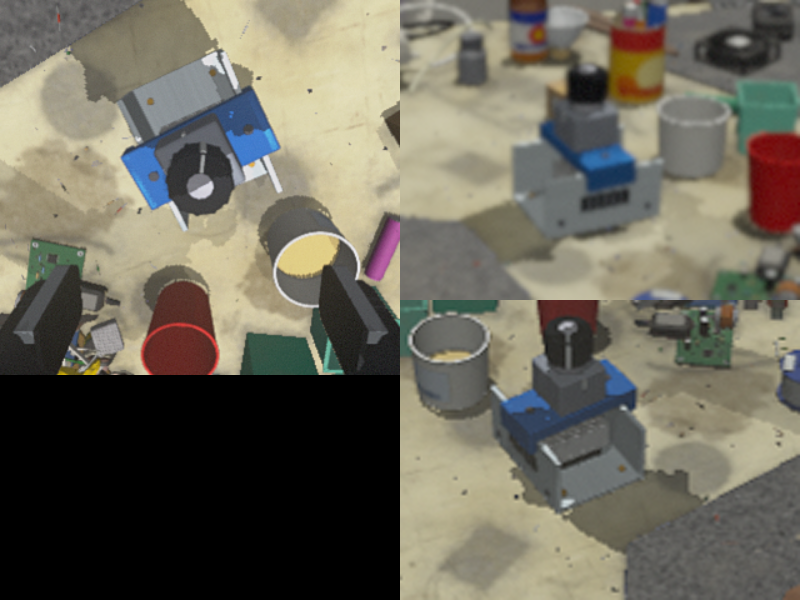

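The stop is seated with its lips outside the walls, and the hand is clear. The ring's mark runs from (201,186) to (204,148) in the crop. One numeric check that the ring didn't slip in the grip.

Run:
```python
from h import *
d=np.load("w8.npz");p={"P":d["P"],"intrinsics":d["K"],"k1":float(d["k1"])}
g=lambda u:onz(p,(u[0]/1.25+160,u[1]/1.25+100),.146)
v=g((204,150))-g((201,186));print("now mark yaw",np.arctan2(v[1],v[0]),np.linalg.norm(v))
# w7: pose at that time
M=np.array([[-.9914,.1307,-.0002,.5664],[.1307,.9914,.0001,-.1495],[.0002,0,-1,.1139],[0,0,0,1]])
q=bot.read_camera("wrist");p["P"]=M@np.array(q["hand_eye"])
im=cv2.imread("pics/w7.png",0);[print(r,im[r,314:336]) for r in range(276,340,6)]
for u in((324,310),(325,303)):
    v=onz(p,u,.146)-onz(p,(320,351),.146);print("w7 mark yaw",np.arctan2(v[1],v[0]),np.linalg.norm(v))
```

```text
now mark yaw 2.522942573705572 0.02196082787712809
276 [ 90  89  88  86  85  81  79  93  93  98 105 104 103  97  86  84  83  84
  81  85  91 104]
282 [ 41  37  29  38  33  47  71  95  98 100 104 106 105 108  97  68  35  26
  35  36  35  40]
288 [ 37  29  44  23  30  47  70  94 101 101 104 106 108 105 105  85  40  33
  26  35  34  35]
294 [ 33  40  27  33  33  42  72  98 101 103 106 107 105 108 108  91  57  34
  35  32  34  32]
300 [ 25  38  36  38  33  42  75  92  96 103 109 116 115 107 101  93  69  31
  28  29  33  36]
306 [31 35 35 35 38 34 29 26 34 28 30 36 30 28 32 33 27 34 33 36 41 35]
312 [ 36  40  35  33  45  35  36  60 126 177 177 172 175 150  61  37  35  38
  41  46  37  43]
318 [ 40  36  37  38  41  31  46 120 176 175 173 174 153  75  34  41  36  40
  41  36  40  42]
324 [ 43  39  34  40  37  43  95 149 178 175 176 165 119  45  41  38  40  32
  41  38  42  48]
330 [ 44  41  35  47  36  58 127 173 175 173 177 147  50  34  38  43  39  39
  36  28  33  39]
336 [ 75  83  83  89  94  94  97  98 109 102  93  89  78  78  66  54  52  43
  31  35  36  41]
w7 mark yaw 2.9289829513010837 0.01796287720588576
w7 mark yaw 2.9234629316935044 0.02088313978114559
```

```bash
python3 -c "
from station import bot
print(bot.hand_in())"
```

```text
the job is handed in; nothing more can be done
None
```

The job is handed in: the depth stop is seated across the chassis walls, its ring was turned to a light touch and backed off a quarter turn (1.55–1.62 rad measured against 1.571), and the hand is clear, all in about 23 s; `hand_in()` gave no verdict.

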